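Seat and lock the hex plug in an engine mount

ROBOT

A 6-joint arm with a two-finger parallel gripper is mounted at the origin on the work surface. World frame = base frame: x ahead of the robot, y to its left, z up, the work surface at z = 0. Lengths are in mm, angles in rad, forces in N, time in s.
With the tool pointing down it reaches from about 300 to 875 mm from the base axis. Payload 6.4 kg.
Tool frame: the origin (TCP) lies on the centre line of the jaws, within the pads' length; the fingertips stand 19 mm ahead of it and the grasp point (between the pads) is the TCP; x points along the fingers, y is the direction in which the jaws open and shut, and the axes are right-handed (so a half turn about x gives the same grasp; the last joint's range is limited). The gripper opens to 88 mm and grips with 3 to 60 N. Pads are 18 mm wide; open, the fingers measure 123 mm over their backs; the gripper's body (75 mm by 187 mm) begins 45 mm behind the grasp point.
Start: joints at [1.029, 0.181, 1.607, -0, 1.354, -0.206], TCP at [189.466, 542.903, 257.714] pointing down, gripper open.
Joint ranges: [-2.99, 2.99], [-0.89, 2.07], [0.3, 2.58], [-1.14, 4.28], [0, 2.63], [-3.12, 3.12]. Speed limits (rad/s): [2.57, 2.57, 3.01, 3.14, 3.14, 3.14].

INTERFACE

Orientations are given as a rotation vector (axis times angle).
In Python, from cell import robot gives the robot as it stands.
- The arm moves only by the tool send_rows, never from a script. Its argument "moves" is a list of rows, each an object of numbers: "claw": the finger opening in mm, from 0 to 88.1; "dx", "dy", "dz": the shift along the world's x, y, z in mm; "ax", "ay", "az": the turn, a rotation vector about the world's x, y, z in rad. In form: [{"claw": .., "dx": .., "dy": .., "dz": .., "ax": .., "ay": .., "az": ..}, ...]. A call has 1 to 12 rows; each row shifts and turns the commanded pose from where the row before left it; what a row does not reach is not made up. A row lasts 1/12 s, in which the tool goes at most 41.7 mm and 7.16 degrees, less where a joint would pass 70% of its speed; a pose out of reach is approached as far as the arm can. A call with a gripper value outside its range is refused whole. The fingers move at their own pace and stop on an object; "grip_force" is the grip in N (left out, the last holds). Time passes only in rows, so rows that do not move let the fingers close. It gives the time, the measured TCP pose, the force and the opening at its end, in the units of the state.
- robot.observe(): the state, without advancing time (a new reading comes with each control period).
- robot.capture(name): name is "scene" or "top" or "wrist"; returns a dict with "image" (400x640x3 uint8, red, green, blue), "range_z" (400x640 float32, mm along the optical axis (not along the pixel's ray), 0 where there is no reading), "K" (3x3 intrinsics, pixels), "R" (3x3) and "t" (3): a world point X has camera coordinates R X + t; the wrist camera has in their place "hand_eye" (4x4, takes a point from camera to tool coordinates, whose origin is the TCP and whose axes are the tool frame's). Camera axes: x right, y down, z forward; pixel columns grow to the right and rows downward; lengths in mm; the calibration is good to about 2 mm. A picture is of the moment at which its call begins: read the wrist's pose just before it.
- robot.close_job(): hands the job in, once; it reports no verdict.
The state is a dict: "time": time; "q": joint angles; "joint_velocities": joint speeds; "joint_efforts": joint torques, N m; "ee_pos": TCP position; "eef_rot": TCP orientation; "contact_force": force on the tool from outside, world axes, zero at the start; "wrist_torque": the same for the moment, N m; "grip_width": finger opening in mm.
Only numpy, scipy, OpenCV 4.12 (cv2) and the standard library are available. Lean on these libraries where they do the work, as an engineer would, in place of code of your own. Each camera call takes 0.05 s, during which the arm holds its last target.

TASK

Take the long hexagonal steel plug from the parts tray, work it gently into the hexagonal pocket of the engine mount's core until it drops fully home, then turn it clockwise (seen from above) until the core reaches its stop. The core floats in its rubber, so the pocket is a few millimetres off the mount's centre: feel for it without forcing, and leave the plug standing in the pocket and everything else on the bench where it is.

Things in the scene. Friction and masses are not known exactly. Their poses are not given: they have to be found in the camera images.
- mount: Engine mount fixed to the bench: cast aluminium ring 120 mm across, rim 44 mm above the bench, on a 150 x 130 mm base plate, with a 34 mm wide torque arm along its +x to a 52 mm round eye 138 mm from the ring's centre. Origin: on the bench under the ring's centre; z up. In the ring, in black rubber, floats a steel core, six-sided, 60 mm across flats.
- mouth (a point): Ring's centre, 50 mm above the bench, level with the core's flat top. The core's hexagonal pocket (32.5 mm across flats, 18 mm deep, floor 32 mm above the bench) opens here, but off this point by an unmeasured amount: 2.8 to 6.8 mm, in a direction that is not known. The core sinks under a push: firm to about 4 N, then 1 mm per newton, stop at 8 mm; springs back.
- core (a joint): Angle of the core, rad, growing clockwise from above: 0 unlocked, hard stop at 0.8 = locked; starts at 0 to 0.2. Friction 0.2 N m; stays where left. At 0 two of the pocket's six flats face along the mount's +x and -x; the hexagon turns with this angle. Pushed sideways by over 10 N the core shifts, 6 mm from centre at most, and stays.
- lug (a point): Small raised lug on top of the ring's rim. A 12 mm steel pointer on the core's top points along the mount's -x at core angle 0, and at this lug when locked.
- plug_center (a point): Centre (half-way up) of the plug: plain steel hexagonal bar 30 mm across flats, 64 mm tall, about 280 g, 16 mm bore, standing upright in the tray (foot 32 mm below this point). z along its axis, up; x through the middle of a flat. The lower 18 mm go into the pocket, so grip it across two flats in its upper half.
- tray: Shallow dark steel parts tray fixed to the bench, 130 x 270 mm, 16 mm high, walls and floor 3 mm thick. Origin: under its centre. The plug, sleeve and short nut stand in it in any order, 80 mm apart along its y.
- sleeve: Bystander in the tray: plain round steel sleeve, 30 mm in diameter, 64 mm tall, standing. Origin: centre of its underside.
- short_nut: Bystander in the tray: hexagonal nut 30 mm across flats, only 24 mm tall. Origin: centre of its underside.
- wrench: Bystander: steel wrench lying flat, 180 mm long along its x.
- screwdriver: Bystander: screwdriver lying flat, 200 mm long along its x.
- pulley: Bystander: dark steel belt pulley lying flat, 110 mm across, 34 mm high.
- spray_can: Bystander: red spray can, 66 mm across, 190 mm tall, standing.
- bolt: Bystander: steel bolt lying flat, 63 mm long along its x.
Things that resemble listed ones, but are neither listed nor needed, are in the scene too. What is shaped like the part that bears plug_center but green or yellow is not meant.

How it is judged (in metres and radians):
On the way, in this order (a step that is already met when the one before it is completed fails the run):
1. the plug has dropped fully into the pocket (z of plug_center in the frame of mount below 0.0675 m and horizontal distance between plug_center and mount below 0.012 m and angle between plug_center's own z axis and vertical below 0.12 rad), for 0.2 s.
2. the core is turned clockwise to its stop with the plug seated (all of step 1 and value of joint core above 0.7 rad), for 0.2 s.
At the end, for the whole second after the job is handed in: The plug stands at rest in the pocket, its centre less than 67.5 mm above the bench (fully home is 64 mm), within 12 mm of the mount's centre and within 0.12 rad of upright; the core is turned past 0.7 rad (all of step 2 and linear speed of plug below 0.01 m/s); the robot touches nothing.
It fails at once if the plug is forced against the mount with more than 30 N before the core is locked, or with more than 100 N against the stop ((contact force between plug and mount above 30 N and value of joint core below 0.72 rad) or contact force between plug and mount above 100 N).
It fails at once if the gripper or arm pushes the mount with more than 15 N (contact force between any of the fingers, the arm and mount above 15 N).
It fails at once if a bystander is moved by more than 20 mm (distance of any of sleeve, short_nut, wrench, screwdriver, pulley, spray_can, bolt from where it was at the start of the episode above 0.02 m).
It also fails if it takes over 64 s, if anything falls off the work surface, if the arm or the gripper's body presses on something with over 40 N, if the wrist force passes 120 N, or if a joint passes its speed limit or range.

## Working session

There is one attempt and no reset: what is moved stays moved. The work goes in short steps, Python scripts to look and compute and a tool call to move; the robot and the scene stay as the last step left them, time stands still between calls to the robot, and variables do not carry over. Pictures are saved under pics/ and viewed, and the job is handed in when it is done.

Besides the shell and the picture viewer there is one more tool, called after "Call:" by a JSON object that holds its "method" and its "body", one argument or row to a line. send_rows: Moves the arm, as the interface text tells. Its arguments: {"type":"object","properties":{"moves":{"type":"array","items":{"type":"object","properties":{"claw":{"type":"number"},"dx":{"type":"number"},"dy":{"type":"number"},"dz":{"type":"number"},"ax":{"type":"number"},"ay":{"type":"number"},"az":{"type":"number"}}}},"grip_force":{"type":"number"}},"required":["moves"]}

```bash
ls; mkdir -p pics; cat > h.py <<'E'
import numpy as np, cv2
from scipy.spatial.transform import Rotation as Rn
from cell import robot
def cap(n,save=None):
    c=robot.capture(n)
    if save: cv2.imwrite('pics/'+save,cv2.cvtColor(c['image'],cv2.COLOR_RGB2BGR))
    np.savez('last_%s.npz'%n,**{k:v for k,v in c.items()})
    return c
def ray(c,u,v,z,pose=None):
    d=np.linalg.inv(c['K'])@np.array([u,v,1.])
    if 'R' in c: R,t=c['R'],c['t']; o=-R.T@t; w=R.T@d
    else:
        H=c['hand_eye']; P,Q=pose; Rw=Rn.from_rotvec(Q).as_matrix()
        o=Rw@H[:3,3]+P; w=Rw@H[:3,:3]@d
    s=(z-o[2])/w[2]; return o+s*w
E
python3 - <<'E'
from h import *
s=robot.observe(); print(s)
for n in('scene','top'):
    c=cap(n,n+'0.png')
    if 'R' in c: print(n,c['K'],-c['R'].T@c['t'])
s=robot.observe();c=cap('wrist','wrist0.png'); print(c['hand_eye'],c['K'])
E
```

```text
pics
{'time': 0.0, 'q': array([ 1.02865544e+00,  1.81496157e-01,  1.60799356e+00, -4.29546922e-08,
        1.35378697e+00, -2.06340099e-01]), 'joint_velocities': array([-3.37370178e-04,  7.76827996e-04,  5.58056212e-04, -7.55998628e-04,
        1.58549227e-05,  1.74100859e-03]), 'joint_efforts': array([ 1.07255892e-03, -4.33880067e+01, -3.41849577e+01,  7.03109661e-02,
        3.85353633e-02, -1.49143211e-04]), 'ee_pos': array([189.22187866, 542.45015983, 256.842328  ]), 'eef_rot': array([ 0.26229949,  1.55530237, -0.2647714 ]), 'contact_force': array([0.0808647 , 0.33545729, 0.35446797]), 'wrist_torque': array([ 0.06133435,  0.02804612, -0.03938372]), 'grip_width': 88.18702101186072}
scene [[389.90022285   0.         315.41940452]
 [  0.         389.90022285 199.39418202]
 [  0.           0.           1.        ]] [1296.38060375   37.07792601  572.29257089]
top [[370.41135342   0.         313.63331635]
 [  0.         370.41135342 199.83550944]
 [  0.           0.           1.        ]] [ 475.81183118  -76.94223045 1012.42474399]
[[ 3.74218464e-04 -2.84224988e-01  9.58757538e-01 -1.26812758e+02]
 [ 9.99999127e-01 -1.10889585e-03 -7.19049415e-04  1.82770515e+00]
 [ 1.26753406e-03  9.58756969e-01  2.84224325e-01 -7.18610513e+01]
 [ 0.00000000e+00  0.00000000e+00  0.00000000e+00  1.00000000e+00]] [[347.36242155   0.         322.64802643]
 [  0.         347.36242155 200.36232041]
 [  0.           0.           1.        ]]
```

View pics/top0.png

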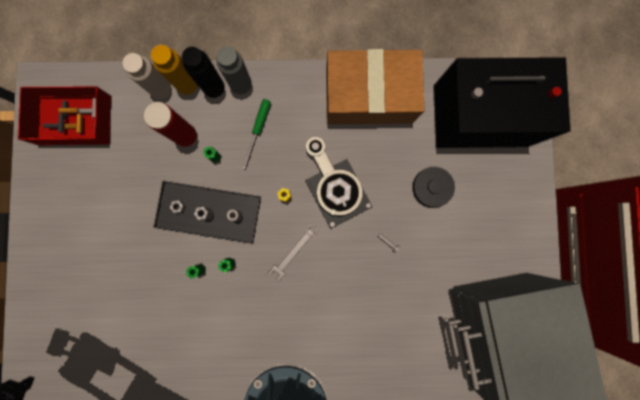

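View pics/scene0.png

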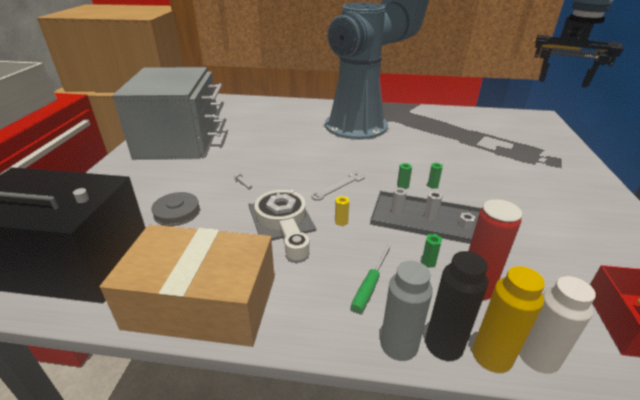

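View pics/wrist0.png

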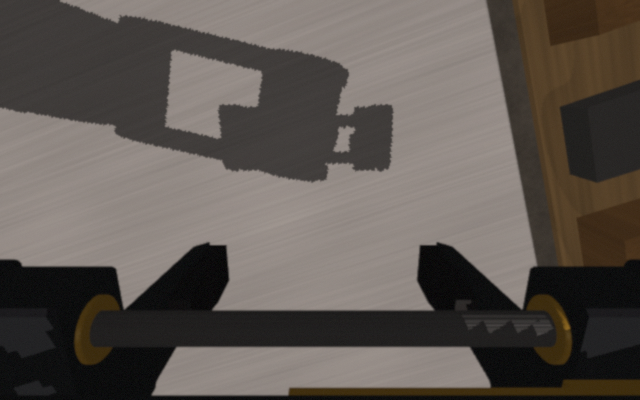

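```bash
python3 - <<'E'
import cv2,numpy as np
a=cv2.imread('pics/top0.png');b=cv2.imread('pics/scene0.png')
x=cv2.resize(a[175:250,150:270],(800,500),interpolation=cv2.INTER_CUBIC)
cv2.imwrite('pics/c1.png',x)
x=cv2.resize(b[170:250,370:490],(780,520),interpolation=cv2.INTER_CUBIC);cv2.imwrite('pics/c2.png',x)
x=cv2.resize(a[130:235,290:390],(571,600),interpolation=cv2.INTER_CUBIC);cv2.imwrite('pics/c3.png',x)
E
```

```text
(no output)
```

View pics/c1.png

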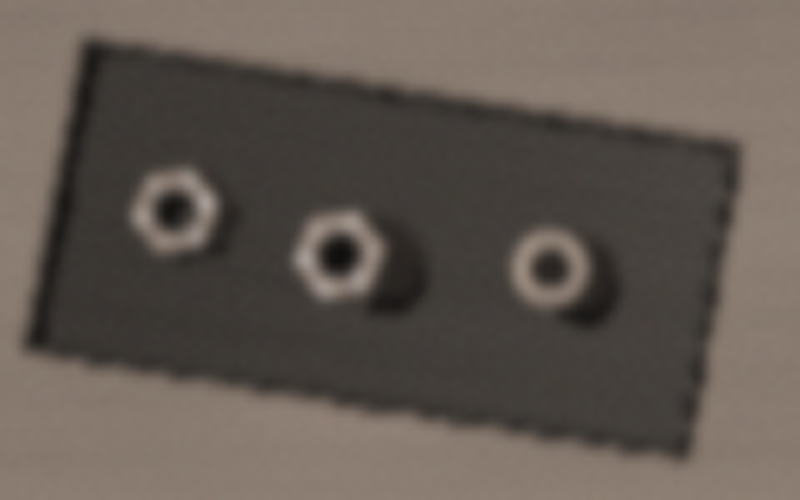

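View pics/c2.png

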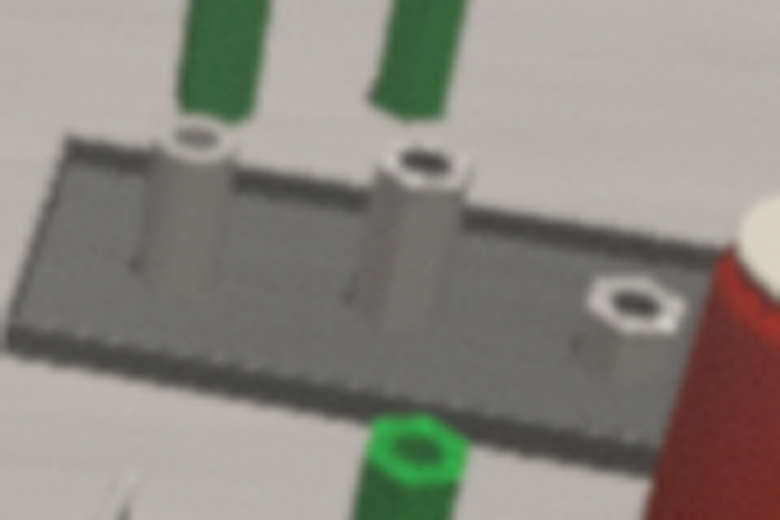

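View pics/c3.png

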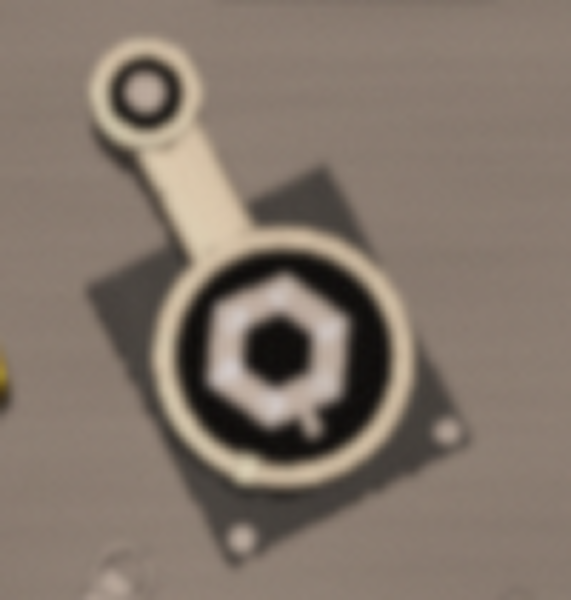

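Candidates (top image): (176,207) hex but short = short nut; (201,213) hex, tall = plug; (233,215) round = sleeve; green (195,271), (227,265), (211,154) and yellow (284,195) look-alikes. The two crops confirm (201,213) is the plug: steel, hexagonal and tall. The mount is at (338,191), with its arm running to the eye at (316,147).

```bash
python3 - <<'E'
from h import *
c=np.load('last_top.npz'); a=cv2.cvtColor(c['image'],cv2.COLOR_RGB2GRAY)
print(c['R'])
S=8
def big(x0,y0,x1,y1): return cv2.resize(a[y0:y1,x0:x1],None,fx=S,fy=S,interpolation=cv2.INTER_CUBIC)
def full(p,x0,y0): return (np.array(p)+.5)/S-.5+np.array([x0,y0])
# plug
x0,y0=188,200; g=big(x0,y0,216,226)
_,m=cv2.threshold(g,0,255,cv2.THRESH_OTSU)
cs,_=cv2.findContours(m,cv2.RETR_EXTERNAL,cv2.CHAIN_APPROX_NONE)
k=max(cs,key=cv2.contourArea); h=cv2.convexHull(k); M=cv2.moments(h)
ct=full((M['m10']/M['m00'],M['m01']/M['m00']),x0,y0); print('plug px',ct,M['m00']/64)
print('plug w',ray(c,*ct,67))
P=np.array([ray(c,*full(p[0],x0,y0),67)[:2] for p in h]); 
def hexang(P):
    C=P.mean(0); 
    best=[]
    th=np.radians(np.arange(0,60,0.5))
    w=[]
    for t in th:
        w.append(np.mean([np.ptp(P@[np.cos(t+k*np.pi/3),np.sin(t+k*np.pi/3)]) for k in range(3)]))
    i=np.argmin(w); j=np.argmax(w); return np.degrees(th[i]),w[i],np.degrees(th[j]),w[j]
print('hex flat normal deg',hexang(P))
# range check
r=c['range_z'];print('range plug rim',r[205:222,195:208].min(), 'nut',r[200:214,169:183].min(),'core',r[186:190,330:346].min())
# tray corners
# mount ring: color mask (cream)
hsv=cv2.cvtColor(c['image'],cv2.COLOR_RGB2HSV)
print(hsv[191,318],hsv[165,322],hsv[191,330],hsv[150,300],hsv[147,309])
E
```

```text
[[-0.01257485 -0.99991047  0.00457529]
 [-0.99728799  0.01220978 -0.07257811]
 [ 0.07251575 -0.00547555 -0.99735224]]
plug px [200.22977255 212.79938155] 145.0625
plug w [514.96036105 207.33869795  67.        ]
hex flat normal deg (np.float64(8.0), np.float64(33.7023650391771), np.float64(37.5), np.float64(36.178423711793464))
range plug rim 0.0 nut 0.0 core 0.0
[ 19  51 206] [ 18  51 219] [ 13  39 192] [ 14  49 135] [ 19  55 111]
```

```bash
cat > ringfit.py <<'E'
from h import *
def circ(P):
    A=np.c_[2*P,np.ones(len(P))]; b=(P**2).sum(1)
    s=np.linalg.lstsq(A,b,rcond=None)[0]; return s[:2],np.sqrt(s[2]+s[:2]@s[:2])
E
python3 - <<'E'
from ringfit import *
c=np.load('last_top.npz'); hsv=cv2.cvtColor(c['image'],cv2.COLOR_RGB2HSV)
g=cv2.cvtColor(c['image'],cv2.COLOR_RGB2GRAY)
# dark rubber annulus -> outer edge circle = ring inner edge (convex hull)
S=8;x0,y0=305,160
v=cv2.resize(hsv[y0:225,x0:370],None,fx=S,fy=S,interpolation=cv2.INTER_CUBIC)
m=((v[...,2]>150)&(v[...,1]>40)).astype(np.uint8)*255
# radial outer edge of rubber: from approx centre
cx,cy=(339-x0)*S,(191-y0)*S
V=cv2.resize(g[y0:225,x0:370],None,fx=S,fy=S,interpolation=cv2.INTER_CUBIC).astype(float)
P=[];Q=[]
for t in np.radians(np.arange(0,360,3)):
    rr=np.arange(14*S,27*S); xs=cx+rr*np.cos(t); ys=cy+rr*np.sin(t)
    L=cv2.remap(V.astype(np.float32),xs.astype(np.float32)[None],ys.astype(np.float32)[None],1)[0]
    d=np.gradient(cv2.GaussianBlur(L[None],(0,0),4)[0])
    i=np.argmax(d[:9*S]); P.append(ray(c,(xs[i]+.5)/S-.5+x0,(ys[i]+.5)/S-.5+y0,44)[:2])
    j=i+np.argmin(d[i:]); Q.append(ray(c,(xs[j]+.5)/S-.5+x0,(ys[j]+.5)/S-.5+y0,44)[:2])
for P in(np.array(P),np.array(Q)):
    for _ in range(5):
        C,r=circ(P); e=np.abs(np.linalg.norm(P-C,axis=1)-r); P=P[e<max(2*np.median(e),.8)]
    print(C,r,len(P))
# eye
x0,y0=300,132
V=cv2.resize(g[y0:164,x0:332],None,fx=S,fy=S,interpolation=cv2.INTER_CUBIC).astype(np.float32)
cx,cy=(315.5-x0)*S,(146-y0)*S;P=[]
for t in np.radians(np.arange(0,360,4)):
    rr=np.arange(0,15*S); xs=cx+rr*np.cos(t); ys=cy+rr*np.sin(t)
    L=cv2.remap(V,xs.astype(np.float32)[None],ys.astype(np.float32)[None],1)[0]
    d=np.gradient(cv2.GaussianBlur(L[None],(0,0),4)[0])
    i=3*S+np.argmax(d[3*S:8*S]); P.append(ray(c,(xs[i]+.5)/S-.5+x0,(ys[i]+.5)/S-.5+y0,30)[:2])
P=np.array(P)
for _ in range(5):
    E,r=circ(P); e=np.abs(np.linalg.norm(P-E,axis=1)-r); P=P[e<max(2*np.median(e),.5)]
print('eye',E,r,len(P), E-C, np.linalg.norm(E-C), np.degrees(np.arctan2(*(E-C)[::-1])))
s=robot.observe()
print(Rn.from_rotvec(s['eef_rot']).as_matrix())
E
```

```text
[ 566.29682693 -149.74165483] 49.71480790195613 115
[ 566.310365   -149.58584316] 59.6698882431975 105
eye [692.66827857 -87.95185602] 17.108841436211815 89 [126.35791357  61.63398714] 140.5883021218813 26.00187356080796
[[-6.95123481e-04  3.29528507e-01  9.44145370e-01]
 [-1.13341105e-03  9.44144732e-01 -3.29529119e-01]
 [-9.99999116e-01 -1.29916822e-03 -2.82805922e-04]]
```

Call:
{"method": "send_rows", "body": {
  "moves": [
    {"dx":27,"dy":-28,"dz":-6},
    {"dx":27,"dy":-28,"dz":-6},
    {"dx":27,"dy":-28,"dz":-6},
    {"dx":27,"dy":-28,"dz":-6},
    {"dx":27,"dy":-28,"dz":-6},
    {"dx":27,"dy":-28,"dz":-6},
    {"dx":27,"dy":-28,"dz":-6},
    {"dx":27,"dy":-28,"dz":-6},
    {"dx":27,"dy":-28,"dz":-6},
    {"dx":27,"dy":-28,"dz":-6},
    {"dx":27,"dy":-28,"dz":-6},
    {"dx":27,"dy":-28,"dz":-6}
  ]
}}

```text
invalid input at $.moves[0]: expected keys claw, dx, dy, dz, ax, ay, az
```

```bash
python3 - <<'E'
from h import *
s=robot.observe(); c=cap('wrist','wrist1.png'); print(s['ee_pos'],s['eef_rot'],s['time'])
np.savez('wpose.npz',P=s['ee_pos'],Q=s['eef_rot'])
E
```

```text
[189.26066764 542.56126526 257.03129954] [ 0.26256145  1.55518225 -0.26450686] 0.15
```

View pics/wrist1.png

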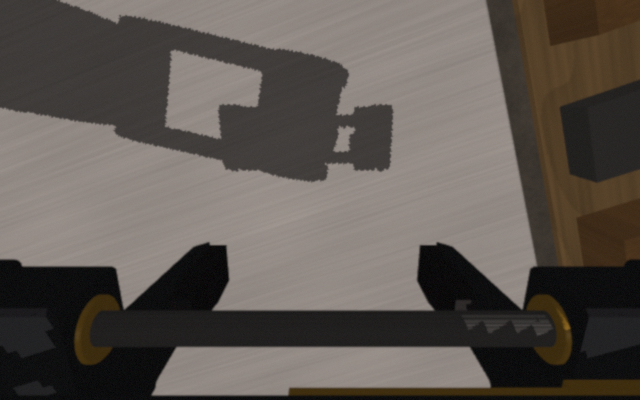

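The move was refused because every key is required, so this picture is unchanged. I'll resend with all keys.

Call:
{"method": "send_rows", "body": {
  "moves": [
    {"claw":60,"dx":27,"dy":-28,"dz":-6,"ax":0,"ay":0,"az":0},
    {"claw":60,"dx":27,"dy":-28,"dz":-6,"ax":0,"ay":0,"az":0},
    {"claw":60,"dx":27,"dy":-28,"dz":-6,"ax":0,"ay":0,"az":0},
    {"claw":60,"dx":27,"dy":-28,"dz":-6,"ax":0,"ay":0,"az":0},
    {"claw":60,"dx":27,"dy":-28,"dz":-6,"ax":0,"ay":0,"az":0},
    {"claw":60,"dx":27,"dy":-28,"dz":-6,"ax":0,"ay":0,"az":0},
    {"claw":60,"dx":27,"dy":-28,"dz":-6,"ax":0,"ay":0,"az":0},
    {"claw":60,"dx":27,"dy":-28,"dz":-6,"ax":0,"ay":0,"az":0},
    {"claw":60,"dx":27,"dy":-28,"dz":-6,"ax":0,"ay":0,"az":0},
    {"claw":60,"dx":27,"dy":-28,"dz":-6,"ax":0,"ay":0,"az":0},
    {"claw":60,"dx":27,"dy":-28,"dz":-6,"ax":0,"ay":0,"az":0},
    {"claw":60,"dx":27,"dy":-28,"dz":-6,"ax":0,"ay":0,"az":0}
  ]
}}

```text
time: 1.2
ee_pos: [514.5, 205.2, 185.4]
eef_rot: [0.264, 1.555, -0.264]
contact_force: [0.1, 0.2, -0.9]
grip_width: 60.2
```

```bash
python3 - <<'E'
from h import *
s=robot.observe(); c=cap('wrist','wrist2.png'); print(s['ee_pos'],s['eef_rot'],s['time'],s['joint_velocities'])
np.savez('wpose.npz',P=s['ee_pos'],Q=s['eef_rot'])
E
```

```text
[514.47094106 205.2339348  185.4066114 ] [ 0.26372163  1.55466862 -0.26356851] 1.2 [-0.7287023   0.43819761 -0.36370754  0.00305234 -0.08194405 -0.7255687 ]
```

View pics/wrist2.png

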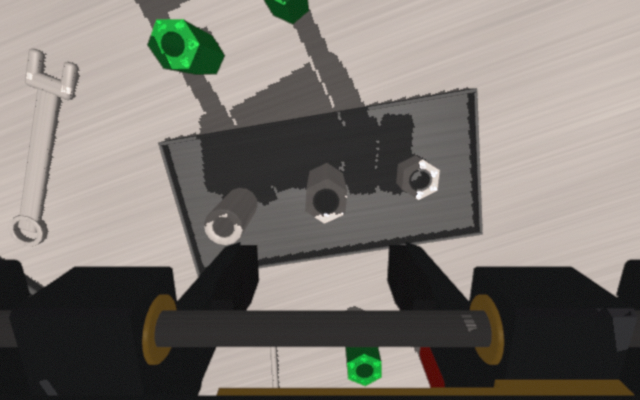

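The plug's top is at (326,200), with the nut at (420,178) and the sleeve at (225,228). I'll measure it again with the arm settled.

```bash
python3 - <<'E'
from h import *
s=robot.observe(); c=cap('wrist','wrist3.png'); print(s['ee_pos'],s['eef_rot'],s['time'],np.abs(s['joint_velocities']).max())
np.savez('wpose.npz',P=s['ee_pos'],Q=s['eef_rot'])
a=cv2.imread('pics/wrist3.png')[150:250,270:390]; cv2.imwrite('pics/c4.png',cv2.resize(a,None,fx=6,fy=6,interpolation=cv2.INTER_CUBIC))
E
```

```text
[518.68671601 200.25108087 184.5614594 ] [ 0.26451379  1.55156236 -0.26835351] 1.25 0.13639433210534196
```

View pics/c4.png

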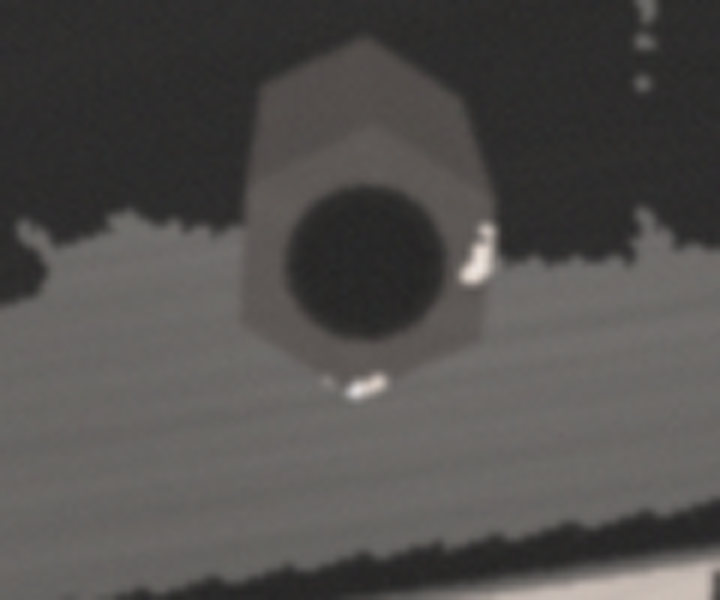

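Close crop: steel hexagon with its bore centred at crop (365,262), i.e. about image (331,194). Top corners are visible.

```bash
python3 - <<'E'
from h import *
c=dict(np.load('last_wrist.npz')); w=np.load('wpose.npz'); pose=(w['P'],w['Q'])
f=lambda p:((p[0]+.5)/6-.5+270,(p[1]+.5)/6-.5+150)
pts=[(241,320),(363,397),(483,345),(496,200),(375,122),(247,185)]
W=np.array([ray(c,*f(p),67,pose)[:2] for p in pts]); print(W.round(1)); print('ctr',W.mean(0), 'bore',ray(c,*f((365,262)),67,pose))
d=np.roll(W,-1,0)-W; print(np.linalg.norm(d,axis=1)); print('edge normals',((np.degrees(np.arctan2(d[:,1],d[:,0]))-90)%60).round(1))
R=Rn.from_rotvec(w['Q']).as_matrix(); print('jaw deg',np.degrees(np.arctan2(R[1,1],R[0,1])), R[:,0])
s=robot.observe();print(s['ee_pos'],s['eef_rot'])
E
```

```text
[[518.7 191.7]
 [533.2 202.5]
 [531.7 218.6]
 [514.8 225.8]
 [500.9 215.2]
 [503.  198.2]]
ctr [517.0427391 208.6826316] bore [516.83533746 208.42857773  67.        ]
[18.0256207  16.20172165 18.37747223 17.48706381 17.15979731 17.00753884]
edge normals [6.9 5.2 6.9 7.4 7.2 7.4]
jaw deg 70.53888845938351 [ 0.00229332 -0.00286455 -0.99999327]
[516.41838473 202.69701121 184.75027196] [ 0.26678537  1.55375538 -0.2688814 ]
```

Call:
{"method": "send_rows", "body": {
  "moves": [
    {"claw":60,"dx":0,"dy":0,"dz":0,"ax":0,"ay":0,"az":-0.06},
    {"claw":60,"dx":0,"dy":0,"dz":0,"ax":0,"ay":0,"az":0},
    {"claw":60,"dx":0,"dy":0,"dz":0,"ax":0,"ay":0,"az":0},
    {"claw":60,"dx":0,"dy":0,"dz":0,"ax":0,"ay":0,"az":0}
  ]
}}

```text
time: 1.63
ee_pos: [513.0, 207.5, 185.8]
eef_rot: [0.309, 1.549, -0.309]
contact_force: [0.3, -0.4, 0.1]
grip_width: 60.2
```

```bash
python3 - <<'E'
from h import *
s=robot.observe(); print(s['ee_pos'],s['eef_rot'],s['contact_force'])
R=Rn.from_rotvec(s['eef_rot']).as_matrix(); print('jaw deg',np.degrees(np.arctan2(R[1,1],R[0,1])), R[:,0])
E
```

```text
[512.96031909 207.53914204 185.78020947] [ 0.30863563  1.54877353 -0.3086115 ] [ 0.25138768 -0.4414731   0.11138172]
jaw deg 67.45951382988014 [-9.37937277e-05  3.42741546e-05 -9.99999995e-01]
```

```bash
python3 - <<'E'
from h import *
s=robot.observe(); c=cap('wrist','wrist4.png'); pose=(s['ee_pos'],s['eef_rot'])
a=cv2.imread('pics/wrist4.png')[140:250,270:390]; cv2.imwrite('pics/c5.png',cv2.resize(a,None,fx=5,fy=5,interpolation=cv2.INTER_CUBIC))
g=cv2.resize(cv2.cvtColor(a,cv2.COLOR_BGR2GRAY),None,fx=5,fy=5,interpolation=cv2.INTER_CUBIC)
m=(g<60).astype(np.uint8)
n,l,st,ce=cv2.connectedComponentsWithStats(m)
for i in range(1,n):
    if 5000<st[i,4]<40000:
        p=((ce[i][0]+.5)/5-.5+270,(ce[i][1]+.5)/5-.5+140); print(st[i],p,ray(c,*p,67,pose))
print(pose)
E
```

```text
[  207   259   127   118 11900] (np.float64(323.481462184874), np.float64(203.12547899159665)) [516.59181613 208.56206795  67.        ]
[ 326  491  274   59 6493] (np.float64(368.2051748036347), np.float64(245.0163560757739)) [560.77163316 227.3249108   67.        ]
(array([512.96031909, 207.53914204, 185.78020947]), array([ 0.30863563,  1.54877353, -0.3086115 ]))
```

View pics/c5.png

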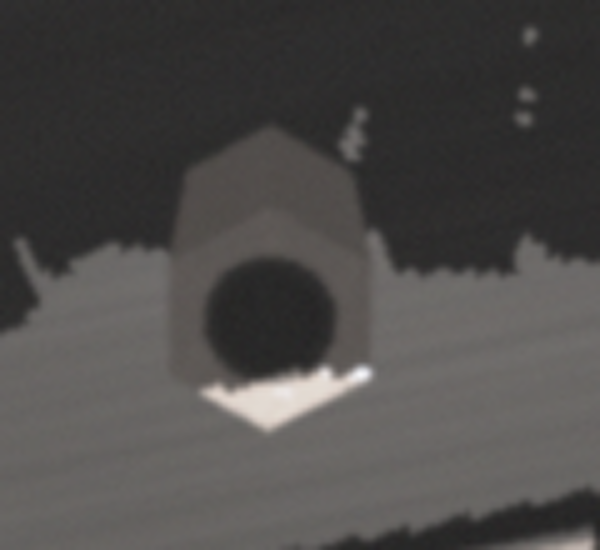

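Settled view: bore at image (323.5,203), world (516.6, 208.6), and the flats are parallel to the pads. Descending to grip.

Call:
{"method": "send_rows", "body": {
  "moves": [
    {"claw":60,"dx":3.5,"dy":1,"dz":-25,"ax":0,"ay":0,"az":0},
    {"claw":60,"dx":0,"dy":0,"dz":-30,"ax":0,"ay":0,"az":0},
    {"claw":60,"dx":0,"dy":0,"dz":-30,"ax":0,"ay":0,"az":0},
    {"claw":60,"dx":0,"dy":0,"dz":-25,"ax":0,"ay":0,"az":0},
    {"claw":60,"dx":0,"dy":0,"dz":-15,"ax":0,"ay":0,"az":0},
    {"claw":60,"dx":0,"dy":0,"dz":-10,"ax":0,"ay":0,"az":0},
    {"claw":60,"dx":0,"dy":0,"dz":0,"ax":0,"ay":0,"az":0},
    {"claw":60,"dx":0,"dy":0,"dz":0,"ax":0,"ay":0,"az":0},
    {"claw":60,"dx":0,"dy":0,"dz":0,"ax":0,"ay":0,"az":0}
  ]
}}

```text
time: 2.43
ee_pos: [517.9, 208.3, 52.0]
eef_rot: [0.311, 1.546, -0.309]
contact_force: [0.1, -0.1, -0.5]
grip_width: 60.0
```

Call:
{"method": "send_rows", "body": {
  "moves": [
    {"claw":36,"dx":0,"dy":0,"dz":0,"ax":0,"ay":0,"az":0},
    {"claw":36,"dx":0,"dy":0,"dz":0,"ax":0,"ay":0,"az":0},
    {"claw":36,"dx":0,"dy":0,"dz":0,"ax":0,"ay":0,"az":0},
    {"claw":20,"dx":0,"dy":0,"dz":0,"ax":0,"ay":0,"az":0},
    {"claw":20,"dx":0,"dy":0,"dz":0,"ax":0,"ay":0,"az":0},
    {"claw":20,"dx":0,"dy":0,"dz":0,"ax":0,"ay":0,"az":0},
    {"claw":20,"dx":0,"dy":0,"dz":0,"ax":0,"ay":0,"az":0},
    {"claw":20,"dx":0,"dy":0,"dz":0,"ax":0,"ay":0,"az":0}
  ],
  "grip_force": 50
}}

```text
time: 3.1
ee_pos: [517.2, 207.8, 51.1]
eef_rot: [0.31, 1.548, -0.31]
contact_force: [-0.8, -1.6, 4.6]
grip_width: 29.5
```

Call:
{"method": "send_rows", "body": {
  "moves": [
    {"claw":20,"dx":0,"dy":0,"dz":10,"ax":0,"ay":0,"az":0},
    {"claw":20,"dx":0,"dy":0,"dz":25,"ax":0,"ay":0,"az":0},
    {"claw":20,"dx":0,"dy":0,"dz":30,"ax":0,"ay":0,"az":0},
    {"claw":20,"dx":0,"dy":0,"dz":30,"ax":0,"ay":0,"az":0},
    {"claw":20,"dx":0,"dy":-15,"dz":25,"ax":0,"ay":0,"az":0},
    {"claw":20,"dx":0,"dy":-25,"dz":0,"ax":0,"ay":0,"az":0}
  ]
}}

```text
time: 3.6
ee_pos: [519.8, 169.6, 176.7]
eef_rot: [0.311, 1.54, -0.305]
contact_force: [1.2, -0.9, -2.1]
grip_width: 29.4
```

Call:
{"method": "send_rows", "body": {
  "moves": [
    {"claw":20,"dx":10,"dy":-29,"dz":0,"ax":0,"ay":0,"az":0},
    {"claw":20,"dx":10,"dy":-29,"dz":0,"ax":0,"ay":0,"az":0},
    {"claw":20,"dx":10,"dy":-29,"dz":0,"ax":0,"ay":0,"az":0},
    {"claw":20,"dx":10,"dy":-29,"dz":0,"ax":0,"ay":0,"az":0},
    {"claw":20,"dx":10,"dy":-29,"dz":0,"ax":0,"ay":0,"az":0},
    {"claw":20,"dx":10,"dy":-29,"dz":0,"ax":0,"ay":0,"az":0},
    {"claw":20,"dx":10,"dy":-29,"dz":0,"ax":0,"ay":0,"az":0},
    {"claw":20,"dx":10,"dy":-29,"dz":0,"ax":0,"ay":0,"az":0},
    {"claw":20,"dx":10,"dy":-29,"dz":0,"ax":0,"ay":0,"az":0},
    {"claw":20,"dx":10,"dy":-29,"dz":0,"ax":0,"ay":0,"az":0},
    {"claw":20,"dx":10,"dy":-29,"dz":0,"ax":0,"ay":0,"az":0},
    {"claw":20,"dx":10,"dy":-29,"dz":0,"ax":0,"ay":0,"az":0}
  ]
}}

```text
time: 4.6
ee_pos: [636.8, -181.2, 170.4]
eef_rot: [0.311, 1.55, -0.31]
contact_force: [0.7, 0.3, -2.4]
grip_width: 29.8
```

Call:
{"method": "send_rows", "body": {
  "moves": [
    {"claw":20,"dx":0,"dy":0,"dz":0,"ax":0,"ay":0,"az":0},
    {"claw":20,"dx":0,"dy":0,"dz":0,"ax":0,"ay":0,"az":0},
    {"claw":20,"dx":0,"dy":0,"dz":0,"ax":0,"ay":0,"az":0},
    {"claw":20,"dx":0,"dy":0,"dz":0,"ax":0,"ay":0,"az":0},
    {"claw":20,"dx":0,"dy":0,"dz":0,"ax":0,"ay":0,"az":0}
  ]
}}

```text
time: 5.02
ee_pos: [636.6, -178.6, 170.6]
eef_rot: [0.31, 1.549, -0.309]
contact_force: [-1.0, -0.5, -1.7]
grip_width: 29.5
```

```bash
python3 - <<'E'
from h import *
s=robot.observe(); c=cap('wrist','wrist5.png'); print(s['ee_pos'],s['eef_rot'],s['time'],s['contact_force'],s['grip_width'])
np.savez('wpose.npz',P=s['ee_pos'],Q=s['eef_rot'])
E
```

```text
[ 636.6329647  -178.64418915  170.60848867] [ 0.30974414  1.54930419 -0.30909189] 5.0167 [-1.04803738 -0.51491232 -1.69793324] 29.50344584870158
```

View pics/wrist5.png

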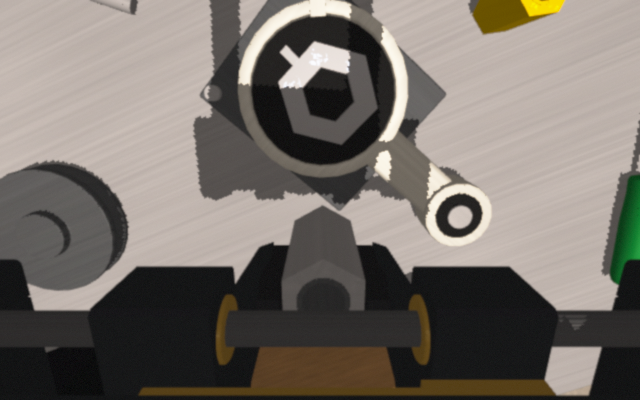

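```bash
python3 - <<'E'
import cv2
a=cv2.imread('pics/wrist5.png'); 
cv2.imwrite('pics/c6.png',cv2.resize(a[30:160,255:395],None,fx=5,fy=5,interpolation=cv2.INTER_CUBIC))
cv2.imwrite('pics/c7.png',cv2.convertScaleAbs(cv2.resize(a[195:325,260:390],None,fx=4.6,fy=4.6,interpolation=cv2.INTER_CUBIC),alpha=1.8))
E
```

```text
(no output)
```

View pics/c6.png

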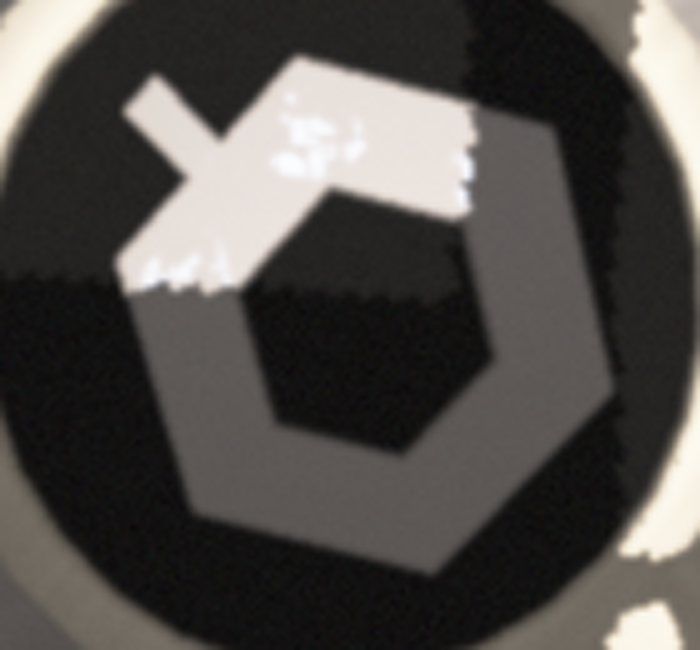

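View pics/c7.png

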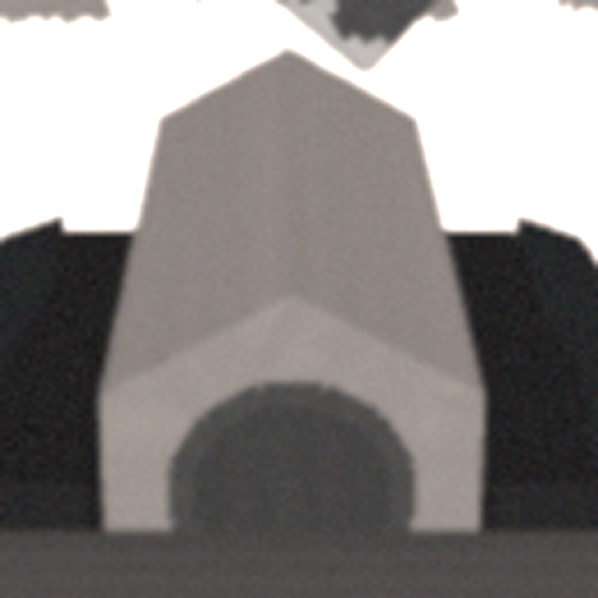

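Crops: the core's outer hexagon and the 32.5 mm pocket are sharp, with the pocket centre near crop (368,322), i.e. image (328,94). The pointer sits at upper left. The plug's foot corners are at (163,120), (288,48), (413,120) in the second crop.

```bash
python3 - <<'E'
from ringfit import *
c=dict(np.load('last_wrist.npz')); w=np.load('wpose.npz'); pose=(w['P'],w['Q']); T=w['P']
def fm(p,s,x,y): return ((p[0]+.5)/s-.5+x,(p[1]+.5)/s-.5+y)
def hx(pts,z,s,x,y):
    return np.array([ray(c,*fm(p,s,x,y),z,pose)[:2] for p in pts])
def desc(n,W):
    d=np.roll(W,-1,0)-W; a=np.degrees(np.arctan2(d[:,1],d[:,0]))-90
    print(n,'ctr',W.mean(0).round(1),'edges',np.linalg.norm(d,axis=1).round(1),'norm%60',(a%60).round(1), a.round(0))
desc('core',hx([(297,55),(552,123),(613,390),(432,575),(190,513),(116,260)],50,5,255,30))
desc('pocket',hx([(333,188),(462,222),(495,357),(402,455),(277,423),(243,290)],50,5,255,30))
def plug(z,pts):
    W=hx(pts,z,4.6,260,195); d=np.diff(W,axis=0)
    print('plug',W.round(1),np.linalg.norm(d,axis=1),((np.degrees(np.arctan2(d[:,1],d[:,0]))-90)%60))
    # centre: p0+p2 - p1
    print('centre off TCP',W[0]+W[2]-W[1]-T[:2], 'w',np.linalg.norm(W[2]-W[0]))
for dz in(-46,-48):plug(T[2]+dz,[(163,120),(288,48),(413,120)])
plug(T[2]+17.5,[(98,390),(291,300),(487,390)])
# ring from wrist
g=cv2.cvtColor(c['image'],cv2.COLOR_RGB2GRAY).astype(np.float32)
ctr0=(323,88);P=[]
for t in np.radians(np.arange(0,360,3)):
    rr=np.arange(55,90,.25); xs=(ctr0[0]+rr*np.cos(t)).astype(np.float32); ys=(ctr0[1]+rr*np.sin(t)).astype(np.float32)
    L=cv2.remap(g,xs[None],ys[None],1)[0]; d=np.gradient(cv2.GaussianBlur(L[None],(0,0),3)[0])
    ok=(ys>1)&(ys<398); d[~ok]=0
    i=np.argmax(d)
    if d[i]>3: P.append(ray(c,xs[i],ys[i],44,pose)[:2])
P=np.array(P)
for _ in range(6):
    C,r=circ(P); e=np.abs(np.linalg.norm(P-C,axis=1)-r); P=P[e<max(2*np.median(e),.6)]
print('ring',C,r,len(P))
R=Rn.from_rotvec(w['Q']).as_matrix();print('jaw',np.degrees(np.arctan2(R[1,1],R[0,1])))
E
```

```text
core ctr [ 570.5 -145.2] edges [34.6 35.4 35.3 35.2 34.9 35.4] norm%60 [23.6 23.  23.3 23.1 22.6 23.2] [ -36.  -97. -157. -217.   83.   23.]
pocket ctr [ 570.5 -144.9] edges [17.8 18.1 18.2 17.9 18.1 17.8] norm%60 [23.5 22.9 23.4 23.3 21.5 24. ] [ -37.  -97. -157. -217.   82.   24.]
plug [[ 622.9 -186.8]
 [ 620.4 -170.2]
 [ 633.9 -160.3]] [16.76064499 16.75439574] [8.41884338 6.23544632]
centre off TCP [-0.25626771  1.77252358] w 28.70033433637899
plug [[ 623.5 -187.2]
 [ 621.  -170.4]
 [ 634.7 -160.4]] [16.95455702 16.94823547] [8.41884338 6.23544632]
centre off TCP [0.50004728 1.45342662] w 29.032382425831702
plug [[ 621.9 -186.5]
 [ 620.6 -170. ]
 [ 633.4 -159. ]] [16.59250762 16.79801729] [ 4.45690011 10.57197831]
centre off TCP [-1.93633453  3.06822182] w 29.76652953790991
ring [ 568.18275862 -147.91345082] 50.31657703513055 101
jaw 67.40334046400429
```

Both cameras agree: the pocket is about (2.3, 3.0) mm off the ring's centre and its flats are at 23.2°. The TCP target is about (570.6, -146.7) with the jaws turned +0.276 rad. Expect contact at TCP z≈98 and fully home at ≈80.

Call:
{"method": "send_rows", "body": {
  "moves": [
    {"claw":20,"dx":-16,"dy":8,"dz":0,"ax":0,"ay":0,"az":0.076},
    {"claw":20,"dx":-20,"dy":10,"dz":0,"ax":0,"ay":0,"az":0.1},
    {"claw":20,"dx":-20,"dy":10,"dz":-15,"ax":0,"ay":0,"az":0.1},
    {"claw":20,"dx":-10,"dy":4,"dz":-20,"ax":0,"ay":0,"az":0},
    {"claw":20,"dx":0,"dy":0,"dz":-15,"ax":0,"ay":0,"az":0},
    {"claw":20,"dx":0,"dy":0,"dz":-10,"ax":0,"ay":0,"az":0},
    {"claw":20,"dx":0,"dy":0,"dz":0,"ax":0,"ay":0,"az":0},
    {"claw":20,"dx":0,"dy":0,"dz":0,"ax":0,"ay":0,"az":0},
    {"claw":20,"dx":0,"dy":0,"dz":0,"ax":0,"ay":0,"az":0},
    {"claw":20,"dx":0,"dy":0,"dz":0,"ax":0,"ay":0,"az":0},
    {"claw":20,"dx":0,"dy":0,"dz":0,"ax":0,"ay":0,"az":0}
  ]
}}

```text
time: 5.98
ee_pos: [571.8, -148.5, 111.8]
eef_rot: [0.093, 1.567, -0.095]
contact_force: [0.1, 0.2, -2.9]
grip_width: 29.5
```

```bash
python3 - <<'E'
from h import *
s=robot.observe(); c=cap('wrist','wrist6.png'); print(s['ee_pos'],s['eef_rot'],s['time'],s['contact_force'],s['wrist_torque'],s['q'])
R=Rn.from_rotvec(s['eef_rot']).as_matrix();print('jaw',np.degrees(np.arctan2(R[1,1],R[0,1])),R[:,0])
np.savez('wpose.npz',P=s['ee_pos'],Q=s['eef_rot'])
E
```

```text
[ 571.79464775 -148.49333145  111.76258245] [ 0.0934776   1.56702028 -0.09464203] 5.9833 [ 0.11100982  0.17231531 -2.94904808] [0.00653856 0.00289918 0.01666649] [-4.54823540e-01  3.81817108e-01  1.67471346e+00 -2.21539030e-05
  1.08318277e+00 -1.90580759e+00]
jaw 83.13582371860318 [ 1.67966518e-03 -8.43173467e-04 -9.99998234e-01]
```

View pics/wrist6.png

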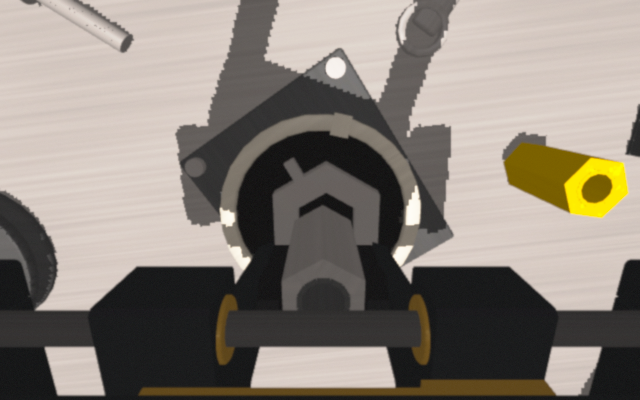

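The plug is over the pocket, whose back corner (326,193) peeks out behind the plug's foot (323,207). I'll correct by (-1.2, +1.8) and come down just above contact.

Call:
{"method": "send_rows", "body": {
  "moves": [
    {"claw":20,"dx":-1.2,"dy":1.8,"dz":-5,"ax":0,"ay":0,"az":0},
    {"claw":20,"dx":0,"dy":0,"dz":-5,"ax":0,"ay":0,"az":0},
    {"claw":20,"dx":0,"dy":0,"dz":0,"ax":0,"ay":0,"az":0},
    {"claw":20,"dx":0,"dy":0,"dz":0,"ax":0,"ay":0,"az":0},
    {"claw":20,"dx":0,"dy":0,"dz":0,"ax":0,"ay":0,"az":0}
  ]
}}

```text
time: 6.45
ee_pos: [569.7, -146.2, 100.5]
eef_rot: [0.094, 1.569, -0.094]
contact_force: [-0.3, -0.6, -2.0]
grip_width: 29.9
```

```bash
python3 - <<'E'
from h import *
s=robot.observe(); c=cap('wrist','wrist7.png'); print(s['ee_pos'],s['eef_rot'],s['time'],s['contact_force'],s['wrist_torque'])
np.savez('wpose.npz',P=s['ee_pos'],Q=s['eef_rot'])
a=cv2.imread('pics/wrist7.png')
cv2.imwrite('pics/c8.png',cv2.convertScaleAbs(cv2.resize(a[150:270,255:395],None,fx=5,fy=5,interpolation=cv2.INTER_CUBIC),alpha=1.8))
E
```

```text
[ 569.66217412 -146.24363092  100.48426023] [ 0.09418561  1.56916541 -0.09394043] 6.45 [-0.34629877 -0.59041933 -1.99079271] [ 0.01903657  0.03822986 -0.05429546]
```

View pics/c8.png

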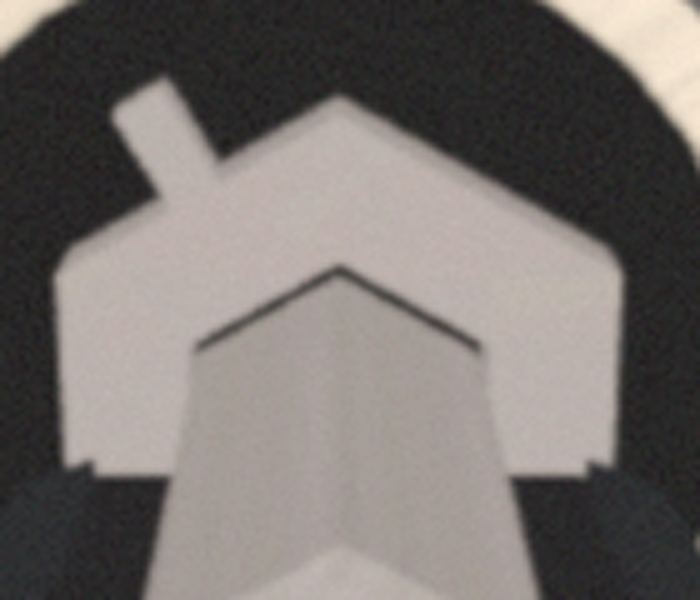

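The gap is even left and right but thin at the rear, so by parallax the plug should shift about 1.2 mm along +x. I'll shift it, then lower gently.

Call:
{"method": "send_rows", "body": {
  "moves": [
    {"claw":20,"dx":1.2,"dy":0,"dz":0,"ax":0,"ay":0,"az":0},
    {"claw":20,"dx":0,"dy":0,"dz":-1,"ax":0,"ay":0,"az":0},
    {"claw":20,"dx":0,"dy":0,"dz":-1,"ax":0,"ay":0,"az":0},
    {"claw":20,"dx":0,"dy":0,"dz":-1,"ax":0,"ay":0,"az":0},
    {"claw":20,"dx":0,"dy":0,"dz":-1,"ax":0,"ay":0,"az":0},
    {"claw":20,"dx":0,"dy":0,"dz":0,"ax":0,"ay":0,"az":0},
    {"claw":20,"dx":0,"dy":0,"dz":0,"ax":0,"ay":0,"az":0}
  ]
}}

```text
time: 7.08
ee_pos: [570.9, -146.3, 96.6]
eef_rot: [0.094, 1.569, -0.094]
contact_force: [0.3, 0.3, -2.7]
grip_width: 29.1
```

Call:
{"method": "send_rows", "body": {
  "moves": [
    {"claw":20,"dx":0,"dy":0,"dz":-1,"ax":0,"ay":0,"az":0},
    {"claw":20,"dx":0,"dy":0,"dz":0,"ax":0,"ay":0,"az":0},
    {"claw":20,"dx":0,"dy":0,"dz":0,"ax":0,"ay":0,"az":0}
  ]
}}

```text
time: 7.33
ee_pos: [570.9, -146.3, 95.7]
eef_rot: [0.094, 1.569, -0.094]
contact_force: [0.2, 0.2, -1.5]
grip_width: 29.4
```

No contact force, and already below the expected surface. Continuing.

Call:
{"method": "send_rows", "body": {
  "moves": [
    {"claw":20,"dx":0,"dy":0,"dz":-1,"ax":0,"ay":0,"az":0},
    {"claw":20,"dx":0,"dy":0,"dz":-1,"ax":0,"ay":0,"az":0},
    {"claw":20,"dx":0,"dy":0,"dz":0,"ax":0,"ay":0,"az":0}
  ]
}}

```text
time: 7.58
ee_pos: [570.8, -146.2, 93.5]
eef_rot: [0.094, 1.569, -0.094]
contact_force: [-0.3, 0.1, -3.1]
grip_width: 29.6
```

Call:
{"method": "send_rows", "body": {
  "moves": [
    {"claw":20,"dx":0,"dy":0,"dz":-1,"ax":0,"ay":0,"az":0},
    {"claw":20,"dx":0,"dy":0,"dz":-1,"ax":0,"ay":0,"az":0},
    {"claw":20,"dx":0,"dy":0,"dz":0,"ax":0,"ay":0,"az":0}
  ]
}}

```text
time: 7.83
ee_pos: [570.8, -146.2, 91.4]
eef_rot: [0.094, 1.569, -0.094]
contact_force: [-0.0, 0.4, -3.1]
grip_width: 29.6
```

Call:
{"method": "send_rows", "body": {
  "moves": [
    {"claw":20,"dx":0,"dy":0,"dz":-2,"ax":0,"ay":0,"az":0},
    {"claw":20,"dx":0,"dy":0,"dz":-2,"ax":0,"ay":0,"az":0},
    {"claw":20,"dx":0,"dy":0,"dz":-1,"ax":0,"ay":0,"az":0},
    {"claw":20,"dx":0,"dy":0,"dz":0,"ax":0,"ay":0,"az":0}
  ]
}}

```text
time: 8.17
ee_pos: [570.7, -146.2, 86.3]
eef_rot: [0.094, 1.569, -0.094]
contact_force: [0.2, -0.8, -2.5]
grip_width: 29.4
```

Call:
{"method": "send_rows", "body": {
  "moves": [
    {"claw":20,"dx":0,"dy":0,"dz":-1,"ax":0,"ay":0,"az":0},
    {"claw":20,"dx":0,"dy":0,"dz":-1,"ax":0,"ay":0,"az":0},
    {"claw":20,"dx":0,"dy":0,"dz":-1,"ax":0,"ay":0,"az":0},
    {"claw":20,"dx":0,"dy":0,"dz":0,"ax":0,"ay":0,"az":0}
  ]
}}

```text
time: 8.5
ee_pos: [570.8, -146.3, 83.5]
eef_rot: [0.094, 1.569, -0.094]
contact_force: [0.4, -0.1, -2.0]
grip_width: 29.5
```

Call:
{"method": "send_rows", "body": {
  "moves": [
    {"claw":20,"dx":0,"dy":0,"dz":-1,"ax":0,"ay":0,"az":0},
    {"claw":20,"dx":0,"dy":0,"dz":-1,"ax":0,"ay":0,"az":0},
    {"claw":20,"dx":0,"dy":0,"dz":-0.5,"ax":0,"ay":0,"az":0},
    {"claw":20,"dx":0,"dy":0,"dz":0,"ax":0,"ay":0,"az":0},
    {"claw":20,"dx":0,"dy":0,"dz":0,"ax":0,"ay":0,"az":0}
  ]
}}

```text
time: 8.92
ee_pos: [571.0, -146.3, 81.2]
eef_rot: [0.094, 1.569, -0.094]
contact_force: [0.5, 0.5, -2.6]
grip_width: 29.4
```

Call:
{"method": "send_rows", "body": {
  "moves": [
    {"claw":20,"dx":0,"dy":0,"dz":-0.5,"ax":0,"ay":0,"az":0},
    {"claw":20,"dx":0,"dy":0,"dz":-0.5,"ax":0,"ay":0,"az":0},
    {"claw":20,"dx":0,"dy":0,"dz":0,"ax":0,"ay":0,"az":0},
    {"claw":20,"dx":0,"dy":0,"dz":0,"ax":0,"ay":0,"az":0}
  ]
}}

```text
time: 9.25
ee_pos: [570.9, -146.3, 80.2]
eef_rot: [0.094, 1.569, -0.094]
contact_force: [-0.0, -0.7, -2.5]
grip_width: 29.6
```

Call:
{"method": "send_rows", "body": {
  "moves": [
    {"claw":20,"dx":0,"dy":0,"dz":-0.4,"ax":0,"ay":0,"az":0},
    {"claw":20,"dx":0,"dy":0,"dz":0,"ax":0,"ay":0,"az":0},
    {"claw":20,"dx":0,"dy":0,"dz":0,"ax":0,"ay":0,"az":0},
    {"claw":20,"dx":0,"dy":0,"dz":0,"ax":0,"ay":0,"az":0}
  ]
}}

```text
time: 9.58
ee_pos: [571.1, -146.3, 80.0]
eef_rot: [0.094, 1.568, -0.094]
contact_force: [0.3, 0.1, -0.1]
grip_width: 29.5
```

The floor now carries the plug's weight, so it is home. Next I turn it clockwise about the plug axis, watching the torque.

Call:
{"method": "send_rows", "body": {
  "moves": [
    {"claw":20,"dx":0,"dy":0,"dz":0,"ax":0,"ay":0,"az":-0.05},
    {"claw":20,"dx":-0.1,"dy":-0.15,"dz":0,"ax":0,"ay":0,"az":-0.05},
    {"claw":20,"dx":0,"dy":0,"dz":0,"ax":0,"ay":0,"az":-0.05},
    {"claw":20,"dx":-0.1,"dy":-0.15,"dz":0,"ax":0,"ay":0,"az":-0.05},
    {"claw":20,"dx":0,"dy":0,"dz":0,"ax":0,"ay":0,"az":0}
  ],
  "grip_force": 60
}}

```text
time: 10.0
ee_pos: [570.7, -146.6, 80.0]
eef_rot: [0.252, 1.556, -0.252]
contact_force: [-1.8, 0.9, 0.5]
grip_width: 29.6
```

```bash
cat > st.py <<'E'
from h import *
s=robot.observe();R=Rn.from_rotvec(s['eef_rot']).as_matrix();print(s['time'],s['ee_pos'],'F',s['contact_force'],'M',s['wrist_torque'],'jaw',np.degrees(np.arctan2(R[1,1],R[0,1])),'tilt',R[:2,0],s['grip_width'],'q6',s['q'][5])
E
python3 st.py
```

```text
10.0 [ 570.73516629 -146.62056819   80.01587655] F [-1.82995912  0.88762824  0.48273228] M [0.12738286 0.27531728 0.11592017] jaw 71.59442305669862 tilt [-0.00010723 -0.00010387] 29.637339369387266 q6 -1.7021276324346328
```

Call:
{"method": "send_rows", "body": {
  "moves": [
    {"claw":20,"dx":0,"dy":0,"dz":0,"ax":0,"ay":0,"az":-0.05},
    {"claw":20,"dx":-0.1,"dy":-0.15,"dz":0,"ax":0,"ay":0,"az":-0.05},
    {"claw":20,"dx":0,"dy":0,"dz":0,"ax":0,"ay":0,"az":-0.05},
    {"claw":20,"dx":-0.1,"dy":-0.15,"dz":0,"ax":0,"ay":0,"az":-0.05},
    {"claw":20,"dx":0,"dy":0,"dz":0,"ax":0,"ay":0,"az":0}
  ]
}}

```text
time: 10.42
ee_pos: [570.6, -146.9, 80.0]
eef_rot: [0.407, 1.532, -0.407]
contact_force: [-1.0, -0.2, 0.8]
grip_width: 29.3
```

```bash
python3 st.py
```

```text
10.4167 [ 570.6041486  -146.94633635   79.98471234] F [-1.02968015 -0.21431227  0.80671361] M [0.07025989 0.19935998 0.20736068] jaw 60.22345364055005 tilt [ 7.77764919e-05 -2.36393985e-04] 29.29953163382841 q6 -1.504230923909403
```

Torque is about 0.2 N m, so the core is turning with small side forces. Continuing.

Call:
{"method": "send_rows", "body": {
  "moves": [
    {"claw":20,"dx":0,"dy":0,"dz":0,"ax":0,"ay":0,"az":-0.05},
    {"claw":20,"dx":-0.1,"dy":-0.15,"dz":0,"ax":0,"ay":0,"az":-0.05},
    {"claw":20,"dx":0,"dy":0,"dz":0,"ax":0,"ay":0,"az":-0.05},
    {"claw":20,"dx":-0.1,"dy":-0.15,"dz":0,"ax":0,"ay":0,"az":-0.05},
    {"claw":20,"dx":0,"dy":0,"dz":0,"ax":0,"ay":0,"az":-0.05},
    {"claw":20,"dx":0,"dy":0,"dz":0,"ax":0,"ay":0,"az":0}
  ]
}}

```text
time: 10.92
ee_pos: [570.4, -147.3, 80.0]
eef_rot: [0.601, 1.486, -0.601]
contact_force: [-1.4, -0.5, 1.5]
grip_width: 29.6
```

```bash
python3 st.py
```

```text
10.9167 [ 570.41213323 -147.34015587   79.97825028] F [-1.38928679 -0.46351999  1.5192104 ] M [-0.06050848  0.24656146  0.15855619] jaw 45.95358041365181 tilt [ 5.01232424e-05 -3.82997950e-04] 29.557404519774295 q6 -1.2557735988531888
```

Call:
{"method": "send_rows", "body": {
  "moves": [
    {"claw":20,"dx":-0.1,"dy":-0.15,"dz":0,"ax":0,"ay":0,"az":-0.04},
    {"claw":20,"dx":0,"dy":0,"dz":0,"ax":0,"ay":0,"az":-0.04},
    {"claw":20,"dx":0,"dy":0,"dz":0,"ax":0,"ay":0,"az":0}
  ]
}}

```text
time: 11.17
ee_pos: [570.3, -147.4, 80.0]
eef_rot: [0.662, 1.467, -0.662]
contact_force: [-1.3, 0.5, 1.0]
grip_width: 29.5
```

```bash
python3 st.py
```

```text
11.1667 [ 570.30754431 -147.43648588   79.97846226] F [-1.27105136  0.45456015  0.99269968] M [-0.03157763  0.25987523  0.20776785] jaw 41.42323284518836 tilt [ 6.65714744e-05 -2.40534535e-04] 29.49847183760434 q6 -1.1770841218973647
```

Call:
{"method": "send_rows", "body": {
  "moves": [
    {"claw":20,"dx":-0.1,"dy":-0.15,"dz":0,"ax":0,"ay":0,"az":-0.03},
    {"claw":20,"dx":0,"dy":0,"dz":0,"ax":0,"ay":0,"az":-0.03},
    {"claw":20,"dx":0,"dy":0,"dz":0,"ax":0,"ay":0,"az":0}
  ]
}}

```text
time: 11.42
ee_pos: [570.2, -147.6, 80.0]
eef_rot: [0.708, 1.452, -0.708]
contact_force: [-1.5, 0.7, 2.0]
grip_width: 29.5
```

```bash
python3 st.py
```

```text
11.4167 [ 570.23750886 -147.57396742   79.96791126] F [-1.46809165  0.68086338  2.01490021] M [0.00346837 0.23377716 0.20558401] jaw 38.00891617285265 tilt [ 0.00012862 -0.00014919] 29.502908569127445 q6 -1.1178820634326678
```

Call:
{"method": "send_rows", "body": {
  "moves": [
    {"claw":20,"dx":-0.1,"dy":-0.1,"dz":0,"ax":0,"ay":0,"az":-0.03},
    {"claw":20,"dx":0,"dy":0,"dz":0,"ax":0,"ay":0,"az":-0.03},
    {"claw":20,"dx":0,"dy":0,"dz":0,"ax":0,"ay":0,"az":0}
  ]
}}

```text
time: 11.67
ee_pos: [570.1, -147.7, 80.0]
eef_rot: [0.754, 1.436, -0.755]
contact_force: [-1.7, 0.3, 2.0]
grip_width: 29.8
```

```bash
python3 st.py
```

```text
11.6667 [ 570.14395044 -147.66172976   79.95164832] F [-1.7142023   0.31465345  1.9592614 ] M [0.05512998 0.28998381 0.10665951] jaw 34.560146984489904 tilt [ 0.00014892 -0.00016988] 29.8201318454826 q6 -1.057886770502213
```

Call:
{"method": "send_rows", "body": {
  "moves": [
    {"claw":20,"dx":-0.1,"dy":-0.1,"dz":0,"ax":0,"ay":0,"az":-0.03},
    {"claw":20,"dx":0,"dy":0,"dz":0,"ax":0,"ay":0,"az":0},
    {"claw":20,"dx":0,"dy":0,"dz":0,"ax":0,"ay":0,"az":0}
  ]
}}

```text
time: 11.92
ee_pos: [570.1, -147.7, 80.0]
eef_rot: [0.777, 1.427, -0.777]
contact_force: [-1.9, 0.2, 2.0]
grip_width: 29.3
```

```bash
python3 st.py
```

```text
11.9167 [ 570.08321655 -147.68073462   79.96318154] F [-1.90155806  0.18888459  2.04559618] M [0.14215795 0.20931817 0.13540405] jaw 32.877734522382326 tilt [ 2.51472117e-04 -6.76112944e-05] 29.29084449492594 q6 -1.0287514338448418
```

Call:
{"method": "send_rows", "body": {
  "moves": [
    {"claw":20,"dx":0,"dy":0,"dz":0,"ax":0,"ay":0,"az":-0.03},
    {"claw":20,"dx":0,"dy":0,"dz":0,"ax":0,"ay":0,"az":0},
    {"claw":20,"dx":0,"dy":0,"dz":0,"ax":0,"ay":0,"az":0}
  ]
}}

```text
time: 12.17
ee_pos: [570.0, -147.7, 79.9]
eef_rot: [0.801, 1.418, -0.801]
contact_force: [-1.2, 0.2, 1.8]
grip_width: 29.6
```

```bash
python3 st.py; python3 - <<'E'
from h import *
c=cap('wrist','wrist8.png'); cap('top','top8.png')
a=cv2.imread('pics/wrist8.png')
cv2.imwrite('pics/c9.png',cv2.convertScaleAbs(cv2.resize(a[130:290,215:435],None,fx=3.6,fy=3.6,interpolation=cv2.INTER_CUBIC),alpha=1.5))
E
```

```text
12.1667 [ 570.0288499  -147.74902722   79.89405573] F [-1.15033779  0.18161936  1.82182532] M [0.07794609 0.22353845 0.1840324 ] jaw 31.11617864828395 tilt [ 1.46542684e-04 -8.57542000e-05] 29.603494142183195 q6 -0.9980847572682595
```

View pics/c9.png

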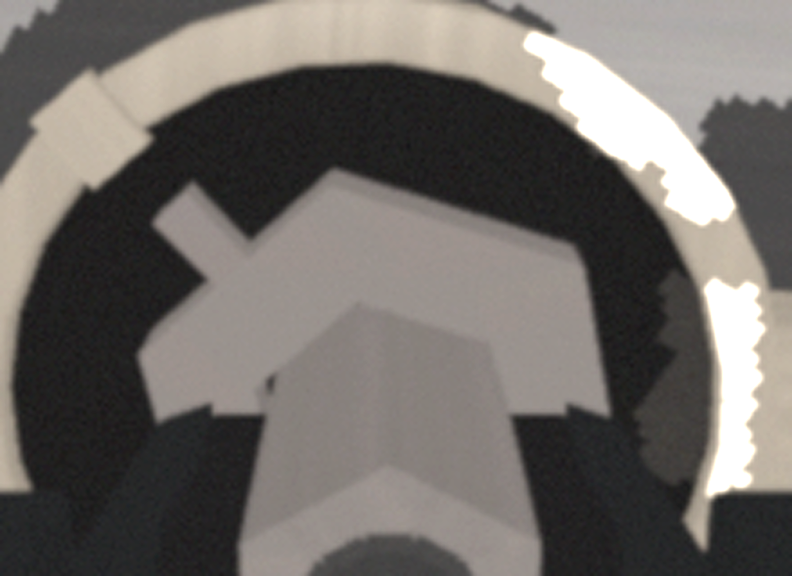

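The pointer (crop 195,205) now points nearly at the lug (92,130), and the core trails the plug by its play. Torque still shows no stop, so I continue.

Call:
{"method": "send_rows", "body": {
  "moves": [
    {"claw":20,"dx":0,"dy":0,"dz":0,"ax":0,"ay":0,"az":-0.03},
    {"claw":20,"dx":0,"dy":0,"dz":0,"ax":0,"ay":0,"az":0},
    {"claw":20,"dx":0,"dy":0,"dz":0,"ax":0,"ay":0,"az":0}
  ]
}}

```text
time: 12.52
ee_pos: [570.0, -147.8, 79.9]
eef_rot: [0.824, 1.409, -0.824]
contact_force: [-1.4, 0.6, 1.7]
grip_width: 29.6
```

```bash
python3 st.py
```

```text
12.5167 [ 570.03475531 -147.75985824   79.88436823] F [-1.41487998  0.60166968  1.74016262] M [-0.06623905  0.2259605   0.14505632] jaw 29.352380617330102 tilt [ 1.56553458e-04 -9.12518781e-05] 29.610681909765066 q6 -0.9673124392514657
```

Call:
{"method": "send_rows", "body": {
  "moves": [
    {"claw":20,"dx":0,"dy":0,"dz":0,"ax":0,"ay":0,"az":-0.03},
    {"claw":20,"dx":0,"dy":0,"dz":0,"ax":0,"ay":0,"az":0},
    {"claw":20,"dx":0,"dy":0,"dz":0,"ax":0,"ay":0,"az":0}
  ]
}}

```text
time: 12.77
ee_pos: [570.0, -147.7, 79.8]
eef_rot: [0.847, 1.4, -0.847]
contact_force: [-1.9, 0.7, 2.0]
grip_width: 29.5
```

```bash
python3 st.py
```

```text
12.7667 [ 569.98837509 -147.73920187   79.83920541] F [-1.86135214  0.69394778  2.00802348] M [-0.03299974  0.25772152  0.31761336] jaw 27.656047597834334 tilt [ 3.86188246e-05 -1.47862697e-04] 29.472281808113813 q6 -0.9375946512418954
```

Call:
{"method": "send_rows", "body": {
  "moves": [
    {"claw":20,"dx":0,"dy":0,"dz":0,"ax":0,"ay":0,"az":-0.02},
    {"claw":20,"dx":0,"dy":0,"dz":0,"ax":0,"ay":0,"az":0},
    {"claw":20,"dx":0,"dy":0,"dz":0,"ax":0,"ay":0,"az":0}
  ]
}}

```text
time: 13.02
ee_pos: [570.0, -147.7, 79.8]
eef_rot: [0.863, 1.393, -0.863]
contact_force: [-1.8, -0.1, 1.8]
grip_width: 29.3
```

```bash
python3 st.py; python3 - <<'E'
from h import *
c=cap('wrist','wrist9.png')
a=cv2.imread('pics/wrist9.png')
cv2.imwrite('pics/c10.png',cv2.convertScaleAbs(cv2.resize(a[130:290,215:435],None,fx=3.6,fy=3.6,interpolation=cv2.INTER_CUBIC),alpha=1.5))
E
```

```text
13.0167 [ 569.99684426 -147.71215376   79.84796685] F [-1.77710392 -0.05126261  1.7650726 ] M [-0.10729314  0.22608711  0.44765896] jaw 26.450961927591322 tilt [ 2.79287899e-05 -1.31266077e-04] 29.255013436492582 q6 -0.9165247463732922
```

View pics/c10.png

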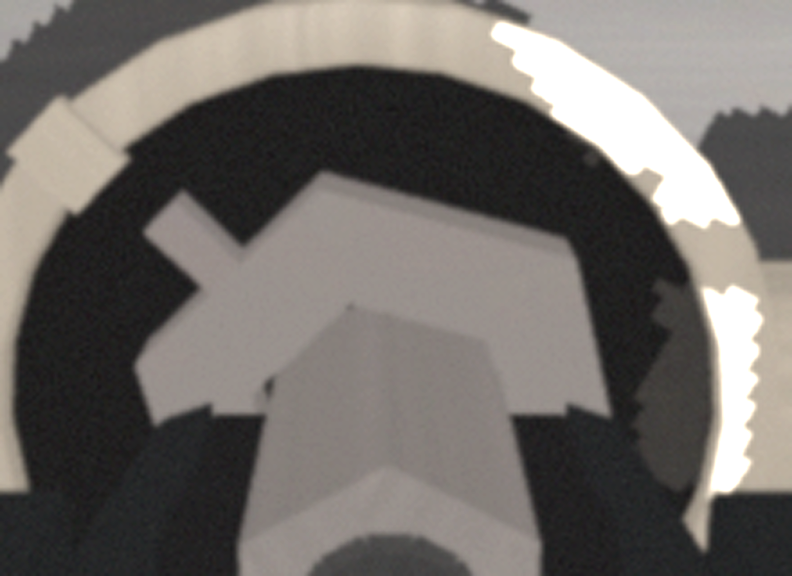

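Torque rose to 0.45 N m, so the core is on its stop and the pointer is aimed at the lug. I'll relax the twist slightly, release and lift straight up.

Call:
{"method": "send_rows", "body": {
  "moves": [
    {"claw":20,"dx":0,"dy":0,"dz":0,"ax":0,"ay":0,"az":0.03},
    {"claw":20,"dx":0,"dy":0,"dz":0,"ax":0,"ay":0,"az":0},
    {"claw":20,"dx":0,"dy":0,"dz":0,"ax":0,"ay":0,"az":0},
    {"claw":34,"dx":0,"dy":0,"dz":0,"ax":0,"ay":0,"az":0},
    {"claw":34,"dx":0,"dy":0,"dz":0,"ax":0,"ay":0,"az":0},
    {"claw":50,"dx":0,"dy":0,"dz":0,"ax":0,"ay":0,"az":0},
    {"claw":50,"dx":0,"dy":0,"dz":0,"ax":0,"ay":0,"az":0},
    {"claw":50,"dx":0,"dy":0,"dz":0,"ax":0,"ay":0,"az":0},
    {"claw":50,"dx":0,"dy":0,"dz":0,"ax":0,"ay":0,"az":0}
  ]
}}

```text
time: 13.82
ee_pos: [569.9, -147.7, 79.7]
eef_rot: [0.841, 1.402, -0.841]
contact_force: [-0.1, -0.0, -0.0]
grip_width: 49.8
```

Call:
{"method": "send_rows", "body": {
  "moves": [
    {"claw":50,"dx":0,"dy":0,"dz":5,"ax":0,"ay":0,"az":0},
    {"claw":50,"dx":0,"dy":0,"dz":10,"ax":0,"ay":0,"az":0},
    {"claw":50,"dx":0,"dy":0,"dz":20,"ax":0,"ay":0,"az":0},
    {"claw":50,"dx":0,"dy":0,"dz":25,"ax":0,"ay":0,"az":0},
    {"claw":50,"dx":0,"dy":0,"dz":25,"ax":0,"ay":0,"az":0},
    {"claw":50,"dx":0,"dy":0,"dz":20,"ax":0,"ay":0,"az":0},
    {"claw":50,"dx":0,"dy":0,"dz":20,"ax":0,"ay":0,"az":0},
    {"claw":50,"dx":0,"dy":0,"dz":0,"ax":0,"ay":0,"az":0},
    {"claw":50,"dx":0,"dy":0,"dz":0,"ax":0,"ay":0,"az":0},
    {"claw":50,"dx":0,"dy":0,"dz":0,"ax":0,"ay":0,"az":0}
  ]
}}

```text
time: 14.65
ee_pos: [569.6, -147.5, 204.4]
eef_rot: [0.84, 1.403, -0.84]
contact_force: [-0.2, 0.2, 0.4]
grip_width: 50.0
```

```bash
python3 st.py; python3 - <<'E'
from h import *
s=robot.observe(); c=cap('wrist','wrist10.png'); np.savez('wpose.npz',P=s['ee_pos'],Q=s['eef_rot']); cap('scene','scene10.png')
a=cv2.imread('pics/scene10.png'); cv2.imwrite('pics/c11.png',cv2.resize(a[120:280,170:390],None,fx=3.6,fy=3.6,interpolation=cv2.INTER_CUBIC))
E
```

```text
14.65 [ 569.60166144 -147.48661028  204.42889517] F [-0.16468641  0.23069478  0.37644604] M [-0.04431492  0.03505931  0.04124934] jaw 28.13383023361928 tilt [-0.00044299  0.00025927] 50.02791971922913 q6 -0.9459955046651743
```

View pics/wrist10.png

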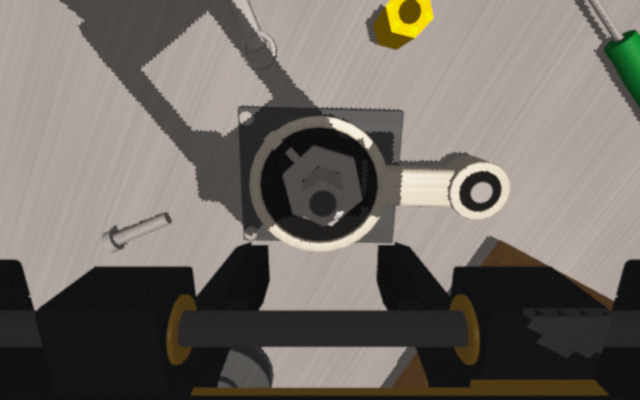

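View pics/c11.png

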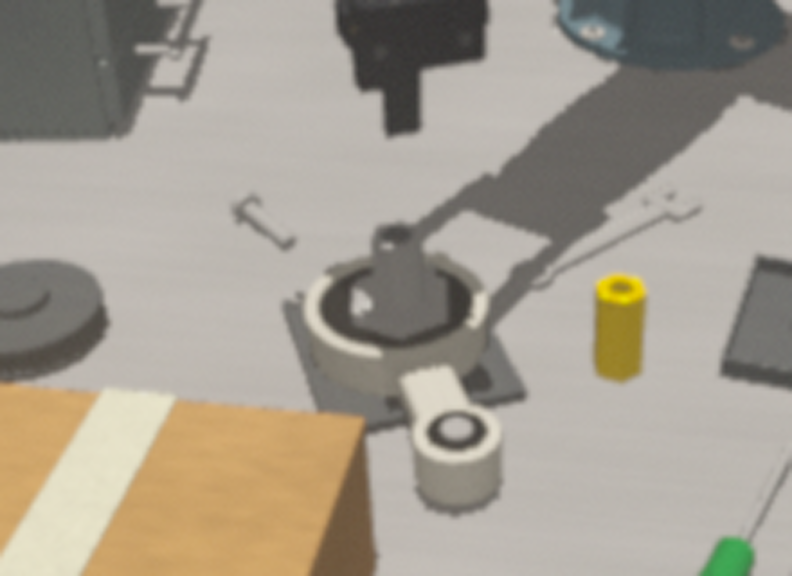

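The plug stands upright in the pocket, and the bystanders in view look where they were. I'll check the core angle by measurement.

```bash
python3 - <<'E'
import cv2
a=cv2.imread('pics/wrist10.png')
cv2.imwrite('pics/c12.png',cv2.convertScaleAbs(cv2.resize(a[110:255,245:400],None,fx=4,fy=4,interpolation=cv2.INTER_CUBIC),alpha=2))
E
```

```text
(no output)
```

View pics/c12.png

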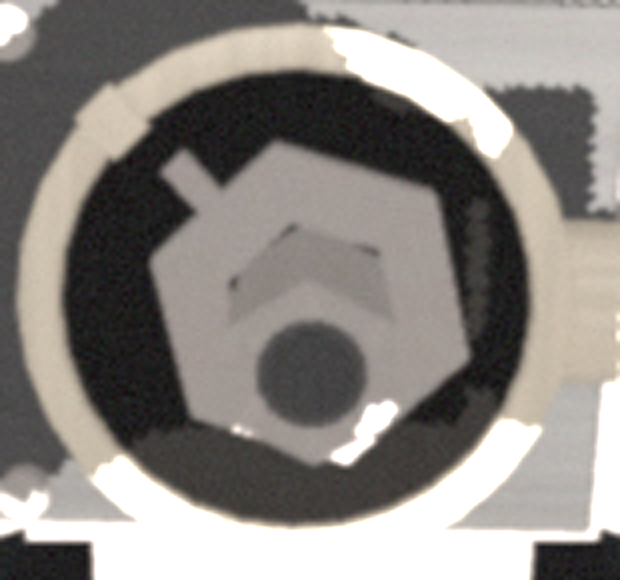

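```bash
python3 - <<'E'
from ringfit import *
c=dict(np.load('last_wrist.npz')); w=np.load('wpose.npz'); pose=(w['P'],w['Q'])
f=lambda p,z:ray(c,(p[0]+.5)/4-.5+245,(p[1]+.5)/4-.5+110,z,pose)[:2]
W=np.array([f(p,50) for p in [(278,141),(437,187),(470,357),(190,413),(150,264)]])
for i,j in((0,1),(1,2),(3,4),(4,0)):
    d=W[j]-W[i]; print((np.degrees(np.arctan2(d[1],d[0]))-90)%60, np.linalg.norm(d))
pc=(W[2]+W[4])/2; print('core ctr',pc,'lug',f((110,122),46),'bore top',f((311,373),96))
R=f((295,298),44);print('ring~',R)
E
```

```text
41.96466451486745 33.60716964794447
40.39403282487774 36.88311038792281
40.9978552404483 33.32781982851968
41.61341213408929 36.76714641785717
core ctr [ 570.69291237 -145.2946327 ] lug [ 516.27191188 -130.48409073] bore top [ 570.44333865 -144.91396306]
ring~ [ 566.96611253 -145.80345353]
```

```bash
python3 - <<'E'
from h import *
print(robot.close_job())
E
```

```text
the job is handed in; nothing more can be done
None
```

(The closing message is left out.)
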